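# Empty the component tube rack

### The job

Clear the component tubes out of the tube rack: slide the rack's latch fully open, lift the retaining bar out of its two brackets and lay it lengthwise on the rubber mat, handle up, then lay every gray tube flat in the aluminium tray, each lying the same way as the tray's short side. When the tubes are out, set the bar back down into both brackets, handle up, and slide the latch fully closed over it, leaving the brass tip wrench and the tip-cleaner cup where they are.

Things in the scene. Friction and masses are not known exactly. Their poses are not given: they have to be found in the camera images.
- rack: fixed gray tube rack, origin on the counter in the middle of the tube bed; base plate 6 mm thick. Tubes lie along its x in four places at its y = -75, -25, 25, 75 mm. At its +y end, beyond the bracket, the latch track: a block along x at y = 146 to 170 mm, top 60 mm above the counter. Rack and tray stand left and right of each other, either way round.
- tube_bed (a point): point on the rack, axes as the rack: middle of the tube bed, 24 mm above the counter, the height of the tubes' undersides. Tubes lie on two rails, 16 mm wide, at rack x = -50 and 50 mm; ribs on the rails, 9 mm high, leave each tube 5 mm of side play. Between the rails only the base plate lies below the tubes.
- bracket_far (a point): floor of the slot in the bracket at rack y = +119 mm (beside the latch), 44 mm above the counter. Both brackets are steel, 10 mm thick (y), slot open at the top, 28 mm wide in rack x, cheeks 13 mm high above the slot floor
- bracket_near (a point): floor of the slot in the other bracket, alike, at rack y = -119 mm
- bar_seat (a point): point on the rack, axes as the rack: where the bar's origin lies when it is seated (44 mm above the counter, rack x = y = 0)
- latch_slide (a joint): position of the sliding latch, m: 0 = fully closed (its flat tongue, 24 mm wide, underside 61.5 mm above the counter, lies over the bar's end at the +y bracket and blocks it), 0.055 = fully open, at the stop. It grows as the latch moves to the rack's -x, starts nearly closed and stays where it is left; about 2 N of friction.
- latch_grip (a point): centre of the latch's black upright grip block, 77 mm above the counter, at rack y = 158 mm; the block is 14 mm (rack x) x 24 mm (rack y) x 21 mm high (66.5 to 87.5 mm above the counter); moves with the latch
- bar: steel retaining bar, 268 mm long (own y), 20 mm wide (own x), 12 mm high, 0.3 kg; origin in the middle of its underside. A black upright fin handle stands on its middle: 12 mm thick (own x), 60 mm long (own y), from 12 to 40 mm above the origin. At the start it lies in both brackets across the tubes, 2 mm above them. Either way round is the same.
- mat: fixed black rubber mat on the counter in front of the rack and tray, 60 mm (x) x 300 mm (own y) x 3 mm thick, origin in the middle of its underside; the bar lies on it along its y
- tray: loose open aluminium tray, outside 200 mm (own x) x 250 mm (own y), rim 18 mm high, walls and floor 4 mm thick, 0.8 kg, origin in the middle of its underside; up to four tubes lie in it side by side along its x
- tube0: gray plastic component tube, a closed stick 150 mm long (own x) x 16 mm wide (own y) x 18 mm high, about 50 g, origin in the middle of its underside; may be absent. At the start it lies in the rack, own x along the rack's x.
- tube1: gray plastic component tube, a closed stick 150 mm long (own x) x 16 mm wide (own y) x 18 mm high, about 50 g, origin in the middle of its underside; may be absent. At the start it lies in the rack, own x along the rack's x.
- tube2: gray plastic component tube, a closed stick 150 mm long (own x) x 16 mm wide (own y) x 18 mm high, about 50 g, origin in the middle of its underside; may be absent. At the start it lies in the rack, own x along the rack's x.
- tube3: gray plastic component tube, a closed stick 150 mm long (own x) x 16 mm wide (own y) x 18 mm high, about 50 g, origin in the middle of its underside; may be absent. At the start it lies in the rack, own x along the rack's x.
- wrench: bystander: brass tip wrench lying on the counter, about 110 mm long; leave it
- cleaner: bystander: open steel tip-cleaner cup, 66 mm across, 45 mm high; leave it

How it is judged:
On the way, in this order (a step that is already met when the one before it is completed fails the run):
1. the latch is fully open (value of joint latch_slide above 0.047 m), for 0.2 s.
2. the bar lies on the mat, let go (x of bar in the frame of mat between -0.025 and 0.025 m and y of bar in the frame of mat between -0.05 and 0.05 m and z of bar in the frame of mat between -0.002 and 0.008 m and angle between bar's own z axis and vertical below 0.1 rad and angle between the y axis of bar and the y axis of mat, either way round below 0.25 rad and contact force between bar and the fingers below 0.2 N and linear speed of bar below 0.03 m/s), for 0.2 s.
3. every tube lies flat in the tray, let go (x of tube0 in the frame of tray between -0.035 and 0.035 m and y of tube0 in the frame of tray between -0.118 and 0.118 m and z of tube0 in the frame of tray between -0.002 and 0.013 m and angle between each of tube0, tube1, tube2, tube3's own x axis and vertical above 1.45 rad and angle between the x axis of each of tube0, tube1, tube2, tube3 and the x axis of tray, either way round below 0.35 rad and contact force between each of tube0, tube1, tube2, tube3 and the fingers below 0.2 N and linear speed of each of tube0, tube1, tube2, tube3 below 0.03 m/s and x of tube1 in the frame of tray between -0.035 and 0.035 m and y of tube1 in the frame of tray between -0.118 and 0.118 m and z of tube1 in the frame of tray between -0.002 and 0.013 m and x of tube2 in the frame of tray between -0.035 and 0.035 m and y of tube2 in the frame of tray between -0.118 and 0.118 m and z of tube2 in the frame of tray between -0.002 and 0.013 m and x of tube3 in the frame of tray between -0.035 and 0.035 m and y of tube3 in the frame of tray between -0.118 and 0.118 m and z of tube3 in the frame of tray between -0.002 and 0.013 m), for 0.2 s.
4. the bar is back in both brackets, let go (x of bar in the frame of bar_seat between -0.008 and 0.008 m and y of bar in the frame of bar_seat between -0.012 and 0.012 m and z of bar in the frame of bar_seat between -0.003 and 0.004 m and angle between the y axis of bar and the y axis of rack, either way round below 0.08 rad and angle between bar's own z axis and vertical below 0.08 rad and contact force between bar and the fingers below 0.2 N and linear speed of bar below 0.03 m/s), for 0.2 s.
At the end, for the whole second after the job is handed in: Every tube present lies flat on the tray's floor, along the tray's short side (its middle within 35 mm of the tray's middle along x and inside the walls); the bar lies level in both brackets within 8 mm across and 12 mm along; the latch is within 8 mm of fully closed; all released and still (all of step 3 and all of step 4 and value of joint latch_slide below 0.008 m); the robot touches nothing.
It fails at once if the tip wrench or the cleaner cup is moved more than 3 cm or tipped over (distance of any of wrench, cleaner from where it was at the start of the episode above 0.03 m or angle between cleaner's own z axis and vertical above 0.5 rad).
Of tube0, tube1, tube2, tube3 only 2 to 4 are there at a start; the rules pass over those that are not, and their reading is None.
At some moment in a run one of tray, bar may be knocked a few centimetres aside while the robot is not near it.
Once in a run the grip may slacken for a moment while it holds something.
It also fails if it takes over 210 s, if anything falls off the work surface, if the arm or the gripper's body presses on something with over 40 N, if the wrist force passes 120 N, or if a joint passes its speed limit or range.

### The arm

A 6-joint arm with a two-finger parallel gripper is mounted at the origin on the work surface. World frame = base frame: x ahead of the robot, y to its left, z up, the work surface at z = 0. Lengths are in m, angles in rad, forces in N, time in s.
With the tool pointing down it reaches from about 0.35 to 1 m from the base axis. Payload 7.1 kg.
Tool frame: the origin (TCP) lies midway between the tips of the shut fingers; the grasp point (between the pads) lies 19 mm behind it; z points along the fingers, y is the line along which they close (so a half turn about z gives the same grasp; the last joint's range is limited). The gripper opens to 85 mm and grips with 20 to 120 N. Pads are 22 mm wide; open, the fingers measure 114 mm over their backs; the gripper's body (76 mm by 85 mm) begins 54 mm behind the grasp point. The pads swing forward as they close: fully open they stand 13 mm farther back than shut.
Start: joints at [1.149, 0.423, 1.63, -0, 1.089, -0.019], TCP at [0.245, 0.575, 0.231] pointing down, gripper open.
Joint ranges: [-3, 3], [-0.9, 2.11], [0.09, 2.58], [-1.31, 4.45], [0.11, 2.69], [-2.54, 2.54]. Speed limits (rad/s): [2.39, 2.39, 3.01, 3.14, 3.14, 3.14].

### API

Orientations are given as a unit quaternion [x, y, z, w].
In Python, from cell import arm gives the robot as it stands.
- The arm moves only by the shell command python3 -m creep 'ROWS' [FORCE]. ROWS is JSON, a list of rows, each a list of 3 entries, a list of its own where there are three numbers: the shift along the tool's x, y, z in m, then the turn about the tool's z in rad, then the opening, from 0 (shut) to 1 (fully open). A call has 1 to 12 rows; each row shifts and turns the commanded pose from where the row before left it, along the tool's axes as they then stand; what a row does not reach is not made up. A row lasts 1/8 s, in which the tool goes at most 62.5 mm and 10.7 degrees, less where a joint would pass 70% of its speed; a pose out of reach is approached as far as the arm can. A call is refused whole if a number of a shift passes 0.0625 or a number of a turn 0.188, either way. A call with a gripper value outside its range is refused whole. The fingers move at their own pace and stop on an object; FORCE is the grip in N (left out, the last holds). Time passes only in rows, so rows that do not move let the fingers close. It gives the time, the measured TCP pose, the force, the opening and the grip force at its end, in the units of the state.
- arm.sense(): the state, without advancing time (a new reading comes with each control period).
- arm.grab_frame(name): name is "scene" or "top" or "wrist"; returns a dict with "image" (384x512x3 uint8, red, green, blue), "camera_matrix" (3x3 intrinsics, pixels), "dist_coeffs" ([k1, k2, p1, p2, k3] as OpenCV has them; the pictures are not rectified), "origin" and "rotation" of the camera in the world. Camera axes: x right, y up, looking along -z (the intrinsics and any distortion apply to the point x, -y, -z); pixel columns grow to the right and rows downward; lengths in m; the calibration is good to about 2 mm. A picture is of the moment at which its call begins. There is no depth.
- arm.hand_in(): hands the job in; it is judged then, once.
The state is a dict: "time": time; "q": joint angles; "qd": joint speeds; "tau": joint torques, N m; "ee_pos": TCP position; "tcp_rot": TCP orientation; "wrist_force": force on the tool from outside, world axes, zero at the start; "ft_torque": the same for the moment, N m; "finger_gap": finger opening in m; "grip_force": force on a finger pad.
Only numpy, scipy, OpenCV 4.12 (cv2) and the standard library are available. Lean on these libraries where they do the work, as an engineer would, in place of code of your own. Each camera call takes 0.05 s, during which the arm holds its last target. There are 200 camera calls.

## Working session

There is one attempt and no reset: what is moved stays moved. The work goes in short steps, Python scripts to look and compute and a shell command to move; the robot and the scene stay as the last step left them, time stands still between calls to the robot, and variables do not carry over. Pictures are saved under pics/ and viewed, at most 14 in all, crops included, and the job is handed in when it is done.

```bash
mkdir -p pics
cat > h.py <<'E'
import numpy as np, cv2, sys
from cell import arm
from scipy.spatial.transform import Rotation as R
def grab(n, save=None):
    f=arm.grab_frame(n)
    if save: cv2.imwrite('pics/'+save, f['image'][:,:,::-1])
    return f
def pix2w(f,uv,z):
    uv=np.array(uv,float).reshape(-1,1,2)
    n=cv2.undistortPoints(uv,np.array(f['camera_matrix']),np.array(f['dist_coeffs'])).reshape(-1,2)
    d=np.c_[n[:,0],-n[:,1],-np.ones(len(n))]@np.array(f['rotation']).T
    o=np.array(f['origin']); z=np.broadcast_to(z,len(n))
    return o+d*((z-o[2])/d[:,2])[:,None]
def w2pix(f,P):
    P=np.atleast_2d(P).astype(float)
    c=(P-np.array(f['origin']))@np.array(f['rotation']); c=c*[1,-1,-1]
    return cv2.projectPoints(c,np.zeros(3),np.zeros(3),np.array(f['camera_matrix']),np.array(f['dist_coeffs']))[0].reshape(-1,2)
def st():
    s=arm.sense(); r=R.from_quat(s['tcp_rot']).as_matrix()
    print('t',s['time'],'p',np.round(s['ee_pos'],4),'xax',np.round(r[:,0],3),'zax',np.round(r[:,2],3),'F',np.round(s['wrist_force'],1),'gap',round(s['finger_gap'],4),'grip',round(s['grip_force'],1))
    return s
def go(P,yaw=None):
    """shift in tool axes (after turn) to world TCP P, turn to make tool x axis at world yaw (mod pi)"""
    s=st(); r=R.from_quat(s['tcp_rot']).as_matrix(); cur=np.arctan2(r[1,0],r[0,0])
    d=np.array(P)-s['ee_pos']; print('tool shift (no turn)',np.round(r.T@d,4))
    if yaw is not None:
        t=(cur-yaw+np.pi/2)%np.pi-np.pi/2
        r2=r@R.from_rotvec([0,0,t]).as_matrix()
        print('turn',round(t,3),'q6',round(s['q'][5],2),'shift after turn',np.round(r2.T@d,4))
E
python3 - <<'E'
from h import *
f=grab('scene','s0.png');g=grab('top','t0.png');
for k in (f,g): print(np.round(k['origin'],3),np.round(k['rotation'],3).tolist(),np.round(k['camera_matrix'],1).tolist(),k['dist_coeffs'])
st()
E
```

```text
[1.152 0.378 0.745] [0.208, 0.369, 0.776, 0.467] [[376.1, 0.0, 255.1], [0.0, 376.1, 188.4], [0.0, 0.0, 1.0]] [-0.02189357  0.          0.          0.          0.        ]
[0.381 0.029 1.041] [0.031, -0.037, -0.699, 0.714] [[443.1, 0.0, 254.0], [0.0, 443.1, 182.9], [0.0, 0.0, 1.0]] [0.00102126 0.         0.         0.         0.        ]
t 0.1 p [0.2448 0.5745 0.2306] xax [-0.92   0.392  0.   ] zax [-0.001 -0.001 -1.   ] F [-0.4 -0.4  0.5] gap 0.0854 grip 0.0
```

View pics/t0.png

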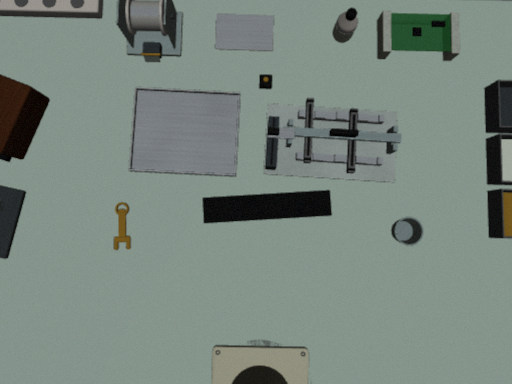

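View pics/s0.png

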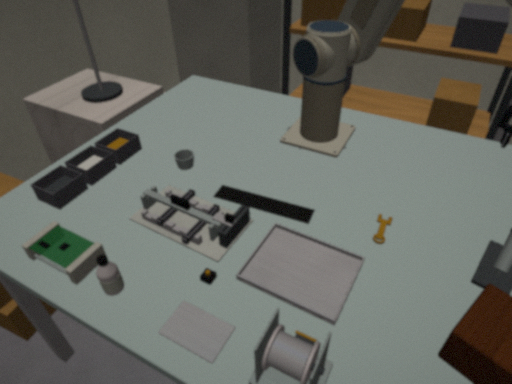

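The top view shows the tray at (185,132), the rack at (331,143) with its latch block to the left at (272,125-165), and the mat at (267,207). There are two dark tubes, at columns ~308 and ~352. I'll fix the helper because rotation is a quaternion, then zoom in to measure.

```bash
sed -i "s/    f=arm.grab_frame(n)/    f=dict(arm.grab_frame(n)); f['rotation']=R.from_quat(f['rotation']).as_matrix()/" h.py
python3 - <<'E'
from h import *
im=cv2.imread('pics/t0.png')[82:232,122:412]
im=cv2.convertScaleAbs(im,alpha=1.6,beta=10)
im=cv2.resize(im,None,fx=2.75,fy=2.75,interpolation=cv2.INTER_CUBIC)
cv2.imwrite('pics/t0c.png',im)
E
```

```text
(no output)
```

View pics/t0c.png

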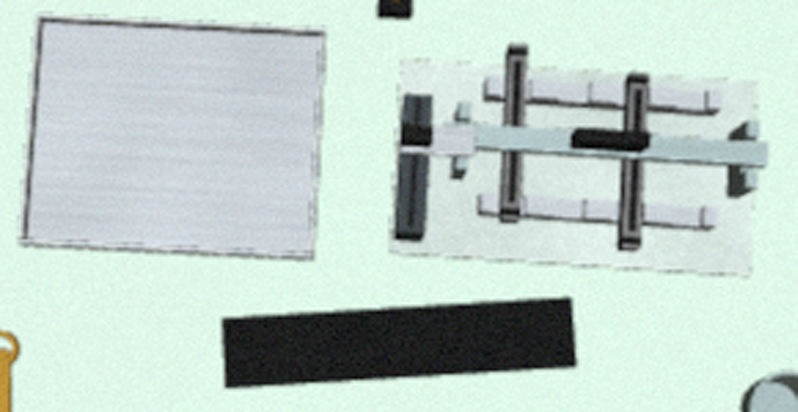

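The crop shows two tubes (crop columns 515 and 635, rack y about +75 and -25). The latch grip is at (416,130) and the bar handle spans 572-650 at row 138. The tray, mat and rack corners are readable.

```bash
cat > m.py <<'E'
from h import *
f=grab('top')
def C(p): return np.array(p,float)/2.75+[122-.3,82-.3]
def rect(n,p,z):
    w=pix2w(f,C(p),z)[:,:2]; r=cv2.minAreaRect((w*1000).astype(np.float32))
    e=(w[0]+w[1]-w[2]-w[3])/2; print(n,np.round(w.mean(0),4),'xaxis yaw',round(np.arctan2(e[1],e[0]),4),'size',np.round(r[1],0))
    return w.mean(0)
rect('rackbase',[(401,60),(758,82),(749,276),(388,254)],.006)
rect('tray',[(40,17),(326,32),(314,260),(20,244)],.018)
rect('mat',[(222,319),(571,298),(577,366),(226,387)],.003)
print('handle ends', np.round(pix2w(f,C([(572,138),(650,140)]),.084),4).tolist())
print('bar right end',np.round(pix2w(f,C([(767,154)]),.056),4))
print('grip top',np.round(pix2w(f,C([(401,122),(432,122),(432,146),(401,146)]),.0875),4).tolist())
print('tubes ends top',np.round(pix2w(f,C([(516,50),(508,218),(637,77),(627,245)]),.042),4).tolist())
print('track top corners',np.round(pix2w(f,C([(404,95),(433,95),(423,240),(396,238)]),.06),4).tolist())
s=arm.sense();print(s['q'])
E
python3 m.py
```

```text
rackbase [ 0.5814 -0.1579] xaxis yaw -0.0518 size [312. 170.]
tray [0.5973 0.1846] xaxis yaw -0.0334 size [248. 198.]
mat [ 0.4274 -0.01  ] xaxis yaw 0.0914 size [ 58. 299.]
handle ends [[0.5899, -0.142, 0.084], [0.5897, -0.2045, 0.084]]
bar right end [[ 0.5863 -0.3077  0.056 ]]
grip top [[0.599, -0.005, 0.0875], [0.5995, -0.0297, 0.0875], [0.5801, -0.03, 0.0875], [0.5796, -0.0054, 0.0875]]
tubes ends top [[0.6731, -0.1021, 0.042], [0.5305, -0.0967, 0.042], [0.6523, -0.2039, 0.042], [0.5102, -0.1955, 0.042]]
track top corners [[0.6279, -0.0081, 0.06], [0.6284, -0.0319, 0.06], [0.5083, -0.0256, 0.06], [0.5094, -0.0036, 0.06]]
[ 1.14903026e+00  4.23673345e-01  1.63051433e+00 -1.84967371e-06
  1.08862647e+00 -1.89864435e-02]
```

Run:
```python
from h import *
go([.59,-.0175,.23],1.519)
```

```text
t 0.15 p [0.2448 0.5746 0.2307] xax [-0.92   0.392  0.   ] zax [-0.    -0.001 -1.   ] F [ 0.2 -0.2  0.5] gap 0.0853 grip 0.0
tool shift (no turn) [-0.5497 -0.4094  0.0012]
turn 1.22 q6 -0.02 shift after turn [-0.5734  0.3754  0.0012]
```

```bash
python3 -m creep '[[[-0.05,-0.037,0],0,1],[[-0.05,-0.037,0],0,1],[[-0.05,-0.037,0],0,1],[[-0.05,-0.037,0],0,1],[[-0.05,-0.037,0],0,1],[[-0.05,-0.037,0],0,1],[[-0.05,-0.037,0],0,1],[[-0.05,-0.037,0],0,1],[[-0.05,-0.037,0],0,1],[[-0.05,-0.037,0],0,1],[[-0.05,-0.037,0],0,1],[[0,0,0],0,1]]' 40
python3 -m creep '[[[0,0,0],0.153,1],[[0,0,0],0.153,1],[[0,0,0],0.153,1],[[0,0,0],0.153,1],[[0,0,0],0.153,1],[[0,0,0],0.153,1],[[0,0,0],0.153,1],[[0,0,0],0.15,1],[[0,0,0],0,0.6],[[0,0,0],0,0.6]]'
python3 - <<'E'
from h import *
f=grab('wrist','w1.png'); print(np.round(f['origin'],3),np.round(f['rotation'],2).tolist(),np.round(f['camera_matrix'],0).tolist())
go([.59,-.0175,.23],1.519)
E
```

```text
time: 1.65
ee_pos: [0.5931, -0.0188, 0.2311]
tcp_rot: [0.202, 0.979, -0.0, 0.001]
wrist_force: [-0.4, 2.1, 0.6]
finger_gap: 0.0852
grip_force: 0.0
time: 2.9
ee_pos: [0.5911, -0.0146, 0.2312]
tcp_rot: [0.724, 0.689, -0.0, -0.0]
wrist_force: [-1.1, 0.2, 0.1]
finger_gap: 0.0524
grip_force: 0.0
[0.595 0.068 0.374] [[1.0, 0.05, 0.02], [-0.05, 0.94, 0.32], [-0.0, -0.32, 0.95]] [[337.0, 0.0, 254.0], [0.0, 337.0, 188.0], [0.0, 0.0, 1.0]]
t 2.95 p [ 0.5912 -0.0147  0.2313] xax [0.05  0.999 0.   ] zax [-0.  0. -1.] F [-0.4 -0.4 -0.9] gap 0.0509 grip 0.0
tool shift (no turn) [-0.0029 -0.0011  0.0013]
turn 0.001 q6 0.01 shift after turn [-0.0029 -0.0011  0.0013]
```

View pics/w1.png

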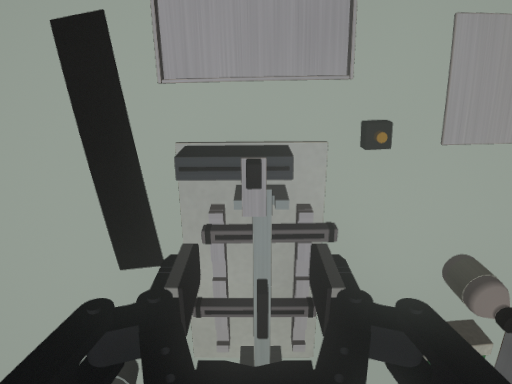

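The wrist view shows the grip top at about (254,174), the rails at (218,210) and (304,210), the bar centred at column 262, and the handle top from (262,281) to (262,335).

Run:
```python
from h import *
f=grab('wrist')
P=lambda n,p,z: print(n,np.round(pix2w(f,p,z)[:,:2],4).tolist())
P('grip',[(254,174)],.0875)
P('rails',[(218,208),(304,208),(223,346),(299,346)],.024+.009)
P('bar',[(261.5,215),(262,360)],.056)
P('handle',[(262,281),(262,335)],.084)
P('tubeA ends',[(203,234),(338,232)],.042)
P('tubeB ends',[(196,308),(314,308)],.042)
P('track',[(177,157),(293,154),],.06)
P('base',[(178,143),(327,142)],.006)
go(pix2w(f,[(254,174)],.0875)[0])
```

```text
grip [[0.5902, -0.0167]]
rails [[0.5481, -0.0695], [0.6419, -0.0742], [0.5372, -0.2631], [0.6359, -0.2682]]
bar [[0.5951, -0.0701], [0.5874, -0.2656]]
handle [[0.5925, -0.1304], [0.5896, -0.1999]]
tubeA ends [[0.5302, -0.0956], [0.6779, -0.1008]]
tubeB ends [[0.5114, -0.1939], [0.6528, -0.201]]
track [[0.517, -0.0041], [0.6279, -0.0069]]
base [[0.5066, -0.0008], [0.6714, -0.008]]
t 3.0 p [ 0.5912 -0.0148  0.2312] xax [0.051 0.999 0.   ] zax [-0.  0. -1.] F [ 0.2 -0.1  0.3] gap 0.051 grip 0.0
tool shift (no turn) [-0.002  -0.0009  0.1437]
```

```bash
python3 -m creep '[[[-0.002,-0.001,0.05],0,0.6],[[0,0,0.05],0,0.6],[[0,0,0.04],0,0.6],[[0,0,0.018],0,0.6],[[0,0,0],0,0.1],[[0,0,0],0,0.1],[[0,0,0],0,0],[[0,0,0],0,0],[[0,0,0],0,0]]' 40
python3 -m creep '[[[0,-0.006,0],0,0],[[0,-0.006,0],0,0],[[0,-0.006,0],0,0],[[0,-0.006,0],0,0],[[0,-0.006,0],0,0],[[0,-0.006,0],0,0],[[0,-0.005,0],0,0],[[0,-0.003,0],0,0],[[0,0,0],0,0]]'
```

```text
time: 4.12
ee_pos: [0.5915, -0.017, 0.0749]
tcp_rot: [0.726, 0.688, 0.001, 0.001]
wrist_force: [-0.3, 0.0, 6.9]
finger_gap: 0.0131
grip_force: 43.6
time: 5.25
ee_pos: [0.5477, -0.0151, 0.0749]
tcp_rot: [0.725, 0.688, 0.001, 0.002]
wrist_force: [0.4, -1.9, 8.2]
finger_gap: 0.0125
grip_force: 43.9
```

```bash
python3 -m creep '[[[0,-0.003,0],0,0],[[0,-0.003,0],0,0],[[0,-0.003,0],0,0],[[0,0,0],0,0]]'
python3 -m creep '[[[0,-0.003,0],0,0],[[0,0,0],0,0]]'
```

```text
time: 5.75
ee_pos: [0.5423, -0.0149, 0.075]
tcp_rot: [0.725, 0.688, 0.004, 0.004]
wrist_force: [12.0, -3.8, -2.8]
finger_gap: 0.0128
grip_force: 42.4
time: 6.0
ee_pos: [0.5421, -0.0149, 0.0751]
tcp_rot: [0.725, 0.688, 0.006, 0.006]
wrist_force: [19.8, -2.9, -12.6]
finger_gap: 0.0128
grip_force: 41.3
```

```bash
python3 -m creep '[[[0,0.006,0],0,0],[[0,0,-0.002],0,0.5],[[0,0,0],0,0.5],[[0,0,0],0,0.5],[[0,0,-0.05],0,0.5],[[0,0,-0.05],0,0.5],[[0,0,0],0,0.5]]'
python3 - <<'E'
from h import *
f=grab('top','t1.png')
go([.5905,-.1735,.13],np.pi/2-.046)
E
```

```text
time: 6.88
ee_pos: [0.5427, -0.0144, 0.1789]
tcp_rot: [0.726, 0.688, 0.002, 0.003]
wrist_force: [-0.6, -0.2, -0.6]
finger_gap: 0.0426
grip_force: 0.0
t 6.925 p [ 0.5412 -0.0143  0.1768] xax [0.053 0.999 0.   ] zax [ 0.003 -0.    -1.   ] F [-1.7  0.4 -0.8] gap 0.0428 grip 0.0
tool shift (no turn) [-0.1564  0.0575  0.047 ]
turn -0.007 q6 0.0 shift after turn [-0.1567  0.0564  0.047 ]
```

```bash
python3 -m creep '[[[-0.052,0.0188,0],-0.007,0.5],[[-0.052,0.0188,0],0,0.5],[[-0.052,0.0188,0],0,0.5],[[0,0,0.04],0,0.5],[[0,0,0],0,0.5]]'
python3 - <<'E'
from h import *
f=grab('wrist','w2.png')
go([.5905,-.1735,.06],np.pi/2-.046)
E
```

```text
time: 7.55
ee_pos: [0.5855, -0.1724, 0.1308]
tcp_rot: [0.724, 0.69, -0.002, -0.004]
wrist_force: [-0.3, -0.7, 0.5]
finger_gap: 0.0425
grip_force: 0.0
t 7.6 p [ 0.5869 -0.1722  0.1328] xax [0.046 0.999 0.002] zax [-0.006  0.002 -1.   ] F [ 0.7 -0.3 -0.8] gap 0.0429 grip 0.0
tool shift (no turn) [-0.0012  0.0041  0.0728]
turn -0.0 q6 -0.26 shift after turn [-0.0012  0.0041  0.0728]
```

View pics/w2.png

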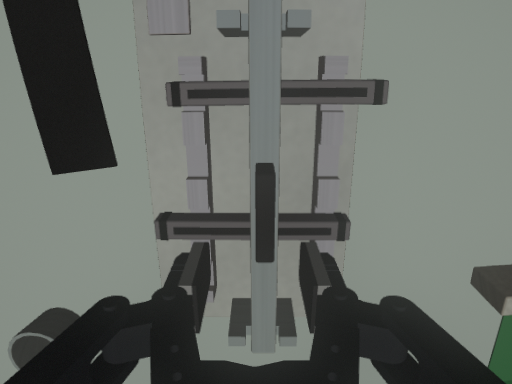

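The handle sits at column 265, rows 165-260, between the open pads, and the latch tongue no longer covers the bar.

```bash
python3 - <<'E'
from h import *
f=grab('wrist')
print(pix2w(f,[(265.5,172),(264.5,260)],.084), pix2w(f,[(265,0),(263.5,350)],.056))
print('brackets',pix2w(f,[(265,20),(263,335)],.057),'tubes',pix2w(f,[(180,93),(380,92),(163,226),(343,227)],.042))
E
python3 -m creep '[[[-0.001,0.004,0],0,0.5],[[0,0,0.03],0,0.5],[[0,0,0.03],0,0.5],[[0,0,0.012],0,0.5],[[0,0,0],0,0.5]]' 80
```

```text
[[ 0.59401667 -0.14513912  0.084     ]
 [ 0.5912582  -0.20436793  0.084     ]] [[ 0.59808794 -0.04768088  0.056     ]
 [ 0.58732966 -0.30811426  0.056     ]]
brackets [[ 0.59762396 -0.05889388  0.057     ]
 [ 0.58752194 -0.291019    0.057     ]] tubes [[ 0.53915047 -0.09929348  0.042     ]
 [ 0.67398508 -0.10444533  0.042     ]
 [ 0.51463101 -0.19668851  0.042     ]
 [ 0.65227297 -0.20352538  0.042     ]]
time: 8.28
ee_pos: [0.5933, -0.1737, 0.0635]
tcp_rot: [0.723, 0.691, -0.0, -0.0]
wrist_force: [0.1, -0.2, 0.4]
finger_gap: 0.0427
grip_force: 0.0
```

```bash
python3 -m creep '[[[0,0,0.002],0,0.1],[[0,0,0],0,0],[[0,0,0],0,0],[[0,0,0],0,0],[[0,0,0],0,0]]' 80
python3 -m creep '[[[0,0,-0.01],0,0],[[0,0,-0.02],0,0],[[0,0,-0.03],0,0],[[0,0,-0.03],0,0],[[0,0,0],0,0]]'
```

```text
time: 8.9
ee_pos: [0.594, -0.1743, 0.0625]
tcp_rot: [0.723, 0.691, 0.001, 0.001]
wrist_force: [-0.1, 0.7, 6.2]
finger_gap: 0.0101
grip_force: 79.4
time: 9.52
ee_pos: [0.595, -0.1747, 0.1546]
tcp_rot: [0.723, 0.691, 0.001, 0.003]
wrist_force: [0.1, -0.3, -3.1]
finger_gap: 0.0105
grip_force: 78.6
```

Run:
```python
from h import *
go([.4274,-.010,.15],np.pi/2+.0914)
```

```text
t 9.525 p [ 0.595  -0.1747  0.1546] xax [ 0.046  0.999 -0.002] zax [ 0.006 -0.002 -1.   ] F [ 0.1 -0.3 -3.1] gap 0.0105 grip 78.6
tool shift (no turn) [ 0.1568 -0.175   0.0034]
turn -0.137 q6 -0.26 shift after turn [ 0.1793 -0.1518  0.0034]
```

```bash
python3 -m creep '[[[0.026,-0.029,0],0,0],[[0.026,-0.029,0],0,0],[[0.026,-0.029,0],0,0],[[0.026,-0.029,0],0,0],[[0.026,-0.029,0],0,0],[[0.026,-0.029,0],0,0],[[0,0,0],-0.07,0],[[0,0,0],-0.067,0],[[0,0,0],0,0]]'
python3 - <<'E'
from h import *
f=grab('top','t2.png')
go([.4274,-.010,.0225],np.pi/2+.0914)
E
```

```text
time: 10.65
ee_pos: [0.4259, -0.0101, 0.1508]
tcp_rot: [0.674, 0.738, -0.0, -0.0]
wrist_force: [0.4, 0.5, -2.6]
finger_gap: 0.0101
grip_force: 78.7
t 10.7 p [ 0.426  -0.0102  0.1509] xax [-0.09   0.996  0.   ] zax [-0.001  0.    -1.   ] F [-0.4  0.1 -2.5] gap 0.0103 grip 78.7
tool shift (no turn) [1.000e-04 1.500e-03 1.284e-01]
turn -0.002 q6 -0.14 shift after turn [0.     0.0015 0.1284]
```

View pics/t2.png

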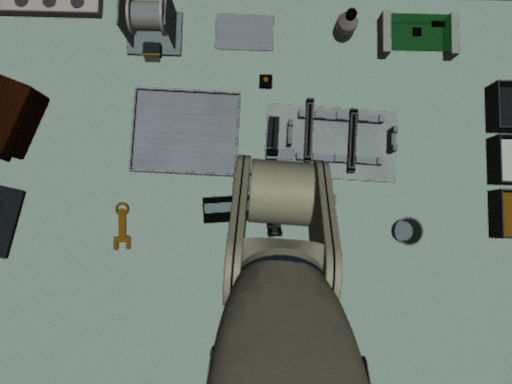

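The bar's left end shows over the mat at (215,208), and the open rack holds only two tubes, at columns 308 and 352. Next I'll lower and release the bar.

```bash
python3 -m creep '[[[0,0.001,0.04],0,0],[[0,0,0.04],0,0],[[0,0,0.03],0,0],[[0,0,0.012],0,0],[[0,0,0.004],0,0],[[0,0,0],0,0],[[0,0,0],0,0]]'
python3 -m creep '[[[0,0,0.001],0,0],[[0,0,0],0,0]]'
```

```text
time: 11.58
ee_pos: [0.4282, -0.0102, 0.0262]
tcp_rot: [0.674, 0.738, 0.001, 0.001]
wrist_force: [-0.1, -0.6, -3.3]
finger_gap: 0.0102
grip_force: 78.5
time: 11.82
ee_pos: [0.4277, -0.0101, 0.0247]
tcp_rot: [0.674, 0.739, 0.0, 0.0]
wrist_force: [0.5, -0.2, -3.4]
finger_gap: 0.0105
grip_force: 78.5
```

```bash
python3 -m creep '[[[0,0,0.002],0,0],[[0,0,0.001],0,0],[[0,0,0],0,0]]'
python3 -m creep '[[[0,0,0],0,0.25],[[0,0,0],0,0.5],[[0,0,0],0,0.5],[[0,0,0],0,0.5],[[0,0,-0.02],0,0.5],[[0,0,-0.05],0,0.5],[[0,0,-0.05],0,0.5],[[0,0,0],0,0.5]]'
python3 - <<'E'
from h import *
f=grab('wrist','w3.png'); st()
E
```

```text
time: 12.2
ee_pos: [0.4274, -0.0101, 0.0215]
tcp_rot: [0.674, 0.739, -0.0, -0.0]
wrist_force: [-1.1, 0.5, 3.8]
finger_gap: 0.0103
grip_force: 79.5
time: 13.2
ee_pos: [0.43, -0.0103, 0.1446]
tcp_rot: [0.674, 0.739, 0.002, 0.003]
wrist_force: [-0.2, -0.4, 0.0]
finger_gap: 0.0425
grip_force: 0.0
t 13.25 p [ 0.4286 -0.0102  0.1429] xax [-0.091  0.996 -0.001] zax [ 0.004 -0.    -1.   ] F [ 0.4  1.1 -0.7] gap 0.0427 grip 0.0
```

View pics/w3.png

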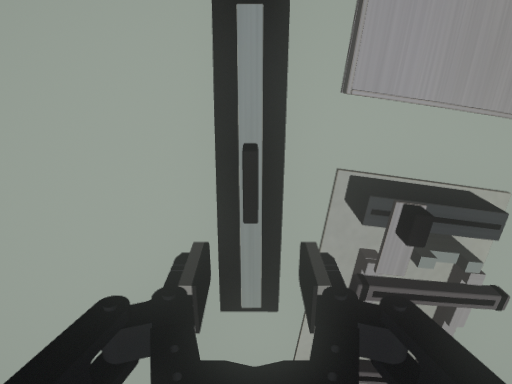

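The bar lies centred on the mat with its handle up (250,183), and the latch is at its open end. Tubes next.

Run:
```python
from h import *
go([.604,-.0998,.14],-.0435)
```

```text
t 13.25 p [ 0.4286 -0.0102  0.1429] xax [-0.091  0.996 -0.001] zax [ 0.004 -0.    -1.   ] F [ 0.4  1.1 -0.7] gap 0.0427 grip 0.0
tool shift (no turn) [-0.1052  0.1665  0.0036]
turn -1.436 q6 -0.14 shift after turn [-0.1791 -0.0819  0.0036]
```

```bash
python3 -m creep '[[[-0.035,0.0555,0],0,0.5],[[-0.035,0.0555,0],0,0.5],[[-0.035,0.0555,0],0,0.5],[[0,0,0],-0.18,0.5],[[0,0,0],-0.18,0.5],[[0,0,0],-0.18,0.5],[[0,0,0],-0.18,0.5],[[0,0,0],-0.18,0.5],[[0,0,0],-0.18,0.35],[[0,0,0],-0.18,0.35],[[0,0,0],-0.176,0.35]]' 40
python3 -m creep '[[[0,0,0],0,0.35],[[0,0,0],0,0.35]]'
python3 - <<'E'
from h import *
f=grab('wrist','w4.png')
go([.604,-.0998,.027],-.0435)
for z in (.042,.027): print(w2pix(f,[[.604,-.0998,z]]))
E
```

```text
time: 14.62
ee_pos: [0.5933, -0.0951, 0.1391]
tcp_rot: [0.019, 1.0, 0.0, -0.002]
wrist_force: [0.2, -0.3, 0.1]
finger_gap: 0.0301
grip_force: 0.0
time: 14.88
ee_pos: [0.5939, -0.0952, 0.1402]
tcp_rot: [0.024, 1.0, 0.0, -0.001]
wrist_force: [-0.2, 0.0, 0.2]
finger_gap: 0.03
grip_force: 0.0
t 14.925 p [ 0.5941 -0.0953  0.1405] xax [-0.999  0.047  0.001] zax [-0.001  0.    -1.   ] F [-0.4 -0.1 -0.5] gap 0.03 grip 0.0
tool shift (no turn) [-0.0103 -0.0041  0.1135]
turn -0.003 q6 -1.7 shift after turn [-0.0103 -0.0041  0.1135]
[[250.19602424 203.15737189]]
[[250.40552426 196.40219863]]
```

View pics/w4.png

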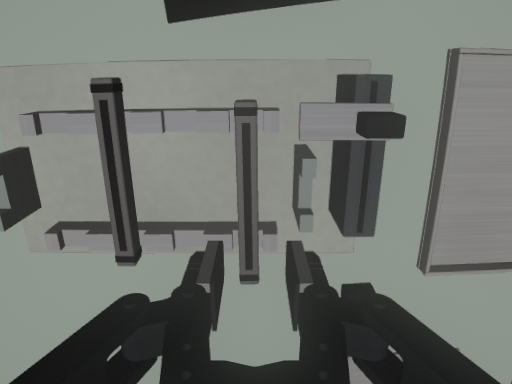

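Tube A's top runs from (246,106) to (249,274), and tube B's from (107,90) to (127,252).

Run:
```python
from h import *
f=grab('wrist')
for e in ([(246,106),(249,274)],[(107,90),(127,252)]):
    w=pix2w(f,e,.042); print(np.round(w,4).tolist(),w.mean(0),np.linalg.norm(w[0]-w[1]))
go([.604,-.0985,.027],-.0435)
```

```text
[[0.5314, -0.0991, 0.042], [0.6674, -0.1041, 0.042]] [ 0.59940004 -0.10157202  0.042     ] 0.13615057019269192
[[0.5149, -0.1958, 0.042], [0.6426, -0.2029, 0.042]] [ 0.57876361 -0.19933895  0.042     ] 0.12789312856853208
t 14.975 p [ 0.5942 -0.0953  0.1407] xax [-0.999  0.046  0.001] zax [-0.001  0.    -1.   ] F [-0.5  1.1 -0.2] gap 0.0299 grip 0.0
tool shift (no turn) [-0.01   -0.0028  0.1137]
turn -0.002 q6 -1.7 shift after turn [-0.01   -0.0028  0.1137]
```

```bash
python3 -m creep '[[[-0.008,-0.005,0],0,0.35],[[0,0,0.04],0,0.35],[[0,0,0.04],0,0.35],[[0,0,0.025],0,0.35],[[0,0,0.008],0,0.35],[[0,0,0],0,0.35],[[0,0,0],0,0.1],[[0,0,0],0,0],[[0,0,0],0,0],[[0,0,0],0,0]]' 40
python3 -m creep '[[[0,0,-0.01],0,0],[[0,0,-0.03],0,0],[[0,0,-0.04],0,0],[[0,0,-0.025],0,0],[[0,0,0],0,0]]'
python3 - <<'E'
from h import *
f=grab('top','t3.png')
go([.5973-.002,.1846-.05,.13],-.0334)
E
```

```text
time: 16.23
ee_pos: [0.6033, -0.1009, 0.0296]
tcp_rot: [0.022, 1.0, -0.0, 0.001]
wrist_force: [-0.8, -0.3, 7.0]
finger_gap: 0.0146
grip_force: 41.7
time: 16.85
ee_pos: [0.6036, -0.1009, 0.1358]
tcp_rot: [0.022, 1.0, -0.0, 0.002]
wrist_force: [0.1, -0.1, -1.3]
finger_gap: 0.015
grip_force: 40.8
t 16.9 p [ 0.6026 -0.1007  0.1342] xax [-0.999  0.044 -0.002] zax [ 0.002 -0.    -1.   ] F [ 0.4  0.3 -0.7] gap 0.0149 grip 40.8
tool shift (no turn) [0.0176 0.2348 0.0041]
turn -0.01 q6 -1.71 shift after turn [0.0152 0.2349 0.0041]
```

```bash
cat > chk.py <<'E'
from h import *
# tray and mat(bar) region change vs reference top picture, by ECC/phase correlation
def tray(f,ref='pics/t0.png'):
    a=cv2.cvtColor(cv2.imread(ref),cv2.COLOR_BGR2GRAY)[78:185,115:252].astype(np.float32)
    b=cv2.cvtColor(f['image'],cv2.COLOR_RGB2GRAY)[78:185,115:252].astype(np.float32)
    print('tray change: mean|d|',round(float(np.abs(a-b).mean()),2),'shift px',np.round(cv2.phaseCorrelate(a,b,cv2.createHanningWindow(a.shape[::-1],cv2.CV_32F)),2).tolist() if 0 else np.round(cv2.phaseCorrelate(a,b)[0],2))
E
python3 - <<'E'
from chk import *
f=dict(image=cv2.imread('pics/t3.png')[:,:,::-1].copy()); tray(f)
f=dict(image=cv2.imread('pics/t2.png')[:,:,::-1].copy()); tray(f)
E
python3 -m creep '[[[0.003,0.047,0],0,0],[[0.003,0.047,0],0,0],[[0.003,0.047,0],0,0],[[0.003,0.047,0],0,0],[[0.003,0.047,0],-0.01,0],[[0,0,0],0,0],[[0,0,0],0,0]]'
python3 - <<'E'
from h import *
f=grab('wrist','w5.png')
go([.5973-.002,.1846-.05,.01],-.0334)
E
```

```text
tray change: mean|d| 28.47 shift px [ 0.03 -0.02]
tray change: mean|d| 6.34 shift px [ 0.05 -0.29]
time: 17.77
ee_pos: [0.5967, 0.1344, 0.1321]
tcp_rot: [0.017, 1.0, -0.0, -0.001]
wrist_force: [0.5, -1.1, -0.3]
finger_gap: 0.0148
grip_force: 40.9
t 17.825 p [0.5969 0.1338 0.1323] xax [-0.999  0.034  0.002] zax [-0.002 -0.001 -1.   ] F [-0.4  0.6 -0.3] gap 0.015 grip 40.9
tool shift (no turn) [0.0014 0.0008 0.1223]
turn -0.001 q6 -1.34 shift after turn [0.0014 0.0008 0.1223]
```

View pics/w5.png

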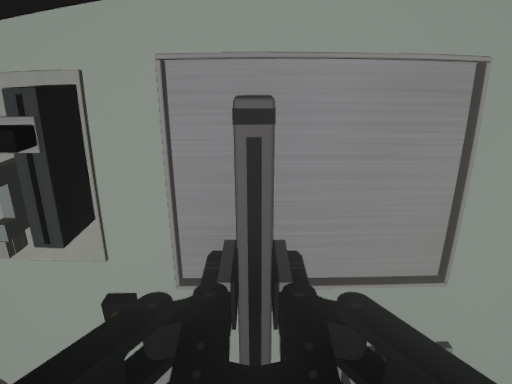

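The tube is held centrally and lengthwise over the tray. The tray rim corners are at (157,57), (490,60), (450,286) and (177,288).

```bash
python3 - <<'E'
from h import *
f=grab('wrist')
w=pix2w(f,[(157,57),(490,60),(450,286),(177,288)],.018); print(np.round(w[:,:2],4).tolist(),w.mean(0))
E
python3 -m creep '[[[0,0,0.04],0,0],[[0,0,0.04],0,0],[[0,0,0.03],0,0],[[0,0,0.008],0,0],[[0,0,0],0,0],[[0,0,0],0,0]]'
```

```text
[[0.498, 0.0659], [0.5055, 0.3121], [0.7024, 0.3106], [0.6935, 0.0594]] [0.59985135 0.18700938 0.018     ]
time: 18.62
ee_pos: [0.5986, 0.1346, 0.0167]
tcp_rot: [0.017, 1.0, 0.0, 0.001]
wrist_force: [0.9, 0.5, -0.1]
finger_gap: 0.0151
grip_force: 40.9
```

```bash
python3 -m creep '[[[0,0,0.004],0,0],[[0,0,0.002],0,0],[[0,0,0],0,0],[[0,0,0],0,0]]'
python3 -m creep '[[[0,0,0],0,0.3],[[0,0,0],0,0.3],[[0,0,0],0,0.3],[[0,0,-0.03],0,0.3],[[0,0,-0.05],0,0.3],[[0,0,-0.045],0,0.3],[[0,0,0],0,0.3]]'
python3 - <<'E'
from h import *
go([.581,-.1995,.13],-.045)
E
```

```text
time: 19.12
ee_pos: [0.5978, 0.1349, 0.0096]
tcp_rot: [0.017, 1.0, 0.0, 0.0]
wrist_force: [0.4, 1.3, 3.4]
finger_gap: 0.0151
grip_force: 41.2
time: 20.0
ee_pos: [0.6002, 0.1353, 0.1383]
tcp_rot: [0.017, 1.0, 0.001, 0.004]
wrist_force: [0.7, -0.3, -0.1]
finger_gap: 0.0254
grip_force: 0.0
t 20.0 p [0.6002 0.1353 0.1383] xax [-0.999  0.034 -0.007] zax [ 0.007  0.002 -1.   ] F [ 0.7 -0.3 -0.1] gap 0.0254 grip 0.0
tool shift (no turn) [ 0.0079 -0.3353  0.0077]
turn 0.011 q6 -1.33 shift after turn [ 0.0042 -0.3353  0.0077]
```

```bash
python3 -m creep '[[[0.001,-0.056,0],0,0.35],[[0.001,-0.056,0],0,0.35],[[0.001,-0.056,0],0,0.35],[[0.001,-0.056,0],0,0.35],[[0.001,-0.056,0],0,0.35],[[0.001,-0.055,0],0.011,0.35],[[0,0,0],0,0.35],[[0,0,0],0,0.35]]'
python3 - <<'E'
from h import *
f=grab('wrist','w6.png')
go([.581,-.1995,.027],-.045)
g=grab('top','t4.png')
E
```

```text
time: 21.0
ee_pos: [0.5795, -0.1995, 0.1332]
tcp_rot: [0.023, 1.0, 0.0, -0.001]
wrist_force: [-0.7, -0.0, 0.4]
finger_gap: 0.0299
grip_force: 0.0
t 21.05 p [ 0.5797 -0.1988  0.1334] xax [-0.999  0.044  0.002] zax [-0.002  0.001 -1.   ] F [0.7 0.2 0.2] gap 0.03 grip 0.0
tool shift (no turn) [-0.0015 -0.0007  0.1064]
turn 0.001 q6 -1.88 shift after turn [-0.0015 -0.0007  0.1064]
```

View pics/w6.png

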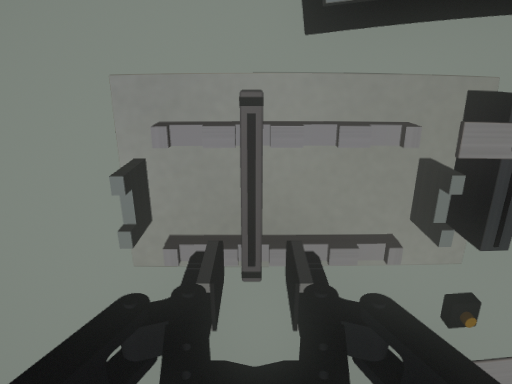

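Tube B is centred between the pads at column 251, rows 92-280, and the other three places are empty. I'll grasp it.

```bash
python3 -m creep '[[[-0.001,-0.001,0.04],0,0.35],[[0,0,0.035],0,0.35],[[0,0,0.022],0,0.35],[[0,0,0.008],0,0.35],[[0,0,0],0,0.35],[[0,0,0],0,0.1],[[0,0,0],0,0],[[0,0,0],0,0],[[0,0,0],0,0]]' 40
python3 -m creep '[[[0,0,-0.01],0,0],[[0,0,-0.03],0,0],[[0,0,-0.04],0,0],[[0,0,-0.025],0,0],[[0,0,0],0,0]]'
python3 - <<'E'
from h import *
f=grab('top','t5.png')
go([.5973+.001,.1846+.04,.13],-.0334)
E
```

```text
time: 22.22
ee_pos: [0.582, -0.2011, 0.0304]
tcp_rot: [0.022, 1.0, -0.0, 0.001]
wrist_force: [-0.2, 1.4, 5.9]
finger_gap: 0.0148
grip_force: 41.7
time: 22.85
ee_pos: [0.5826, -0.2015, 0.1368]
tcp_rot: [0.022, 1.0, -0.001, 0.002]
wrist_force: [0.4, 0.4, -1.4]
finger_gap: 0.0146
grip_force: 40.9
t 22.9 p [ 0.5815 -0.2011  0.1352] xax [-0.999  0.045 -0.002] zax [ 0.002 -0.001 -1.   ] F [ 0.1 -0.  -1.7] gap 0.0147 grip 40.9
tool shift (no turn) [0.0023 0.4261 0.0049]
turn -0.012 q6 -1.88 shift after turn [-0.0026  0.4261  0.0049]
```

```bash
python3 -m creep '[[[0,0.053,0],0,0],[[0,0.053,0],0,0],[[0,0.053,0],0,0],[[0,0.053,0],0,0],[[0,0.053,0],0,0],[[0,0.053,0],0,0],[[0,0.053,0],0,0],[[0,0.053,0],-0.012,0],[[0,0,0],0,0],[[0,0,0],0,0]]'
python3 - <<'E'
from h import *
f=grab('wrist','w7.png')
go([.5973+.001,.1846+.04,.01],-.0334)
E
```

```text
time: 24.15
ee_pos: [0.5991, 0.2221, 0.1328]
tcp_rot: [0.016, 1.0, -0.001, -0.001]
wrist_force: [0.6, -1.3, -0.8]
finger_gap: 0.0147
grip_force: 40.9
t 24.2 p [0.5994 0.2215 0.1331] xax [-0.999  0.033  0.002] zax [-0.002 -0.001 -1.   ] F [0.3 0.6 0. ] gap 0.0145 grip 40.9
tool shift (no turn) [0.0009 0.0032 0.1231]
turn 0.0 q6 -1.2 shift after turn [0.0009 0.0032 0.1231]
```

View pics/w7.png

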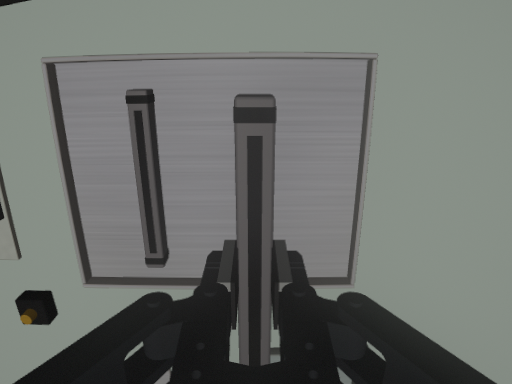

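The first tube lies flat in the tray at (148,178), the tray hasn't moved, and the second tube is above free floor. I'll lower it and release.

```bash
python3 -m creep '[[[0.001,0.002,0.04],0,0],[[0,0,0.04],0,0],[[0,0,0.03],0,0],[[0,0,0.008],0,0],[[0,0,0.004],0,0],[[0,0,0],0,0],[[0,0,0],0,0]]'
python3 -m creep '[[[0,0,0.001],0,0],[[0,0,0],0,0]]'
```

```text
time: 25.08
ee_pos: [0.6001, 0.2249, 0.0135]
tcp_rot: [0.016, 1.0, 0.0, 0.001]
wrist_force: [0.2, 0.4, -0.6]
finger_gap: 0.0148
grip_force: 40.9
time: 25.32
ee_pos: [0.5994, 0.2249, 0.0117]
tcp_rot: [0.016, 1.0, 0.0, 0.0]
wrist_force: [0.1, 0.4, -0.1]
finger_gap: 0.0148
grip_force: 40.9
```

```bash
python3 -m creep '[[[0,0,0.001],0,0],[[0,0,0.001],0,0],[[0,0,0],0,0],[[0,0,0],0,0.3],[[0,0,0],0,0.3],[[0,0,0],0,0.3],[[0,0,-0.03],0,0.3],[[0,0,-0.05],0,0.3],[[0,0,-0.055],0,0.3],[[0,0,0],0,0.3]]'
python3 - <<'E'
from h import *
go([.4274,-.0101,.145],np.pi/2+.0914)
f=grab('top','t6.png')
im=np.vstack([f['image'][80:235,115:305],])[:,:,::-1]
cv2.imwrite('pics/t6c.png',cv2.resize(cv2.convertScaleAbs(im,alpha=1.6,beta=10),None,fx=3.5,fy=3.5,interpolation=cv2.INTER_CUBIC))
E
```

```text
time: 26.58
ee_pos: [0.6023, 0.2258, 0.1492]
tcp_rot: [0.016, 1.0, 0.002, 0.004]
wrist_force: [-0.8, 0.5, -0.2]
finger_gap: 0.0256
grip_force: 0.0
t 26.575 p [0.6023 0.2258 0.1492] xax [-0.999  0.033 -0.008] zax [ 0.008  0.003 -1.   ] F [-0.8  0.5 -0.2] gap 0.0256 grip 0.0
tool shift (no turn) [ 0.1671 -0.2415  0.002 ]
turn 1.447 q6 -1.2 shift after turn [-0.219  -0.1958  0.002 ]
```

```bash
python3 -m creep '[[[0.0334,-0.0483,0],0,0.5],[[0.0334,-0.0483,0],0,0.5],[[0.0334,-0.0483,0],0,0.5],[[0.0334,-0.0483,0],0,0.5],[[0.0334,-0.0483,0],0,0.5],[[0,0,0],0,0.5]]' 80
python3 -m creep '[[[0,0,0],0.181,0.5],[[0,0,0],0.181,0.5],[[0,0,0],0.181,0.5],[[0,0,0],0.181,0.5],[[0,0,0],0.181,0.5],[[0,0,0],0.181,0.5],[[0,0,0],0.181,0.5],[[0,0,0],0.18,0.5],[[0,0,0],0,0.5],[[0,0,0],0,0.5]]'
python3 - <<'E'
from h import *
f=grab('wrist','w8.png')
go([.4274,-.0101,.145],np.pi/2+.0914)
E
```

```text
time: 27.38
ee_pos: [0.4203, -0.0132, 0.1428]
tcp_rot: [0.018, 1.0, -0.0, -0.003]
wrist_force: [-0.4, -0.2, -0.3]
finger_gap: 0.0423
grip_force: 0.0
time: 28.62
ee_pos: [0.4244, -0.0108, 0.1438]
tcp_rot: [0.673, 0.74, -0.0, -0.0]
wrist_force: [-0.3, 0.3, -0.4]
finger_gap: 0.043
grip_force: 0.0
t 28.675 p [ 0.4244 -0.0109  0.144 ] xax [-0.094  0.996  0.   ] zax [-0.001  0.    -1.   ] F [ 0.3 -0.6  0.2] gap 0.0428 grip 0.0
tool shift (no turn) [ 0.0006  0.003  -0.001 ]
turn 0.003 q6 -0.15 shift after turn [ 0.0006  0.003  -0.001 ]
```

View pics/w8.png

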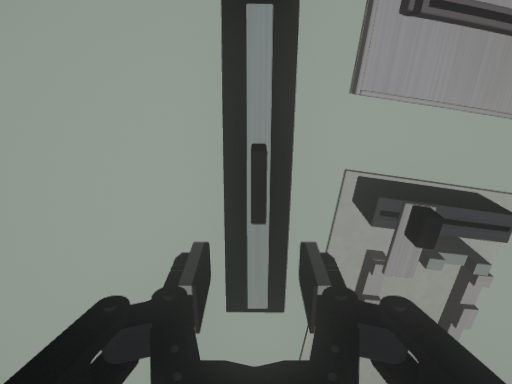

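The bar is still where I laid it, with the handle at (259,183) between the pads, and the latch is still open. I'll grasp the bar again.

```bash
python3 -m creep '[[[0.0006,0.003,0.04],0.003,0.5],[[0,0,0.04],0,0.5],[[0,0,0.03],0,0.5],[[0,0,0.012],0,0.5],[[0,0,0],0,0.5],[[0,0,0],0,0.5],[[0,0,0],0,0.1],[[0,0,0],0,0],[[0,0,0],0,0],[[0,0,0],0,0]]' 80
python3 -m creep '[[[0,0,-0.01],0,0],[[0,0,-0.03],0,0],[[0,0,-0.045],0,0],[[0,0,-0.05],0,0],[[0,0,0],0,0],[[0,0,0],0,0]]'
python3 - <<'E'
from h import *
go([.5937,-.1743,.155],np.arctan2(.999,.046))
E
```

```text
time: 29.92
ee_pos: [0.4279, -0.0103, 0.0232]
tcp_rot: [0.675, 0.738, 0.0, 0.001]
wrist_force: [-1.4, 0.6, 8.1]
finger_gap: 0.0101
grip_force: 78.6
time: 30.68
ee_pos: [0.4267, -0.0103, 0.1571]
tcp_rot: [0.675, 0.738, -0.0, -0.0]
wrist_force: [-0.0, -0.1, -3.0]
finger_gap: 0.0102
grip_force: 78.6
t 30.675 p [ 0.4267 -0.0103  0.1571] xax [-0.088  0.996  0.   ] zax [-0.  0. -1.] F [-0.  -0.1 -3. ] gap 0.0102 grip 78.6
tool shift (no turn) [-0.1781  0.152   0.002 ]
turn 0.134 q6 -0.14 shift after turn [-0.1562  0.1744  0.002 ]
```

```bash
python3 -m creep '[[[-0.0297,0.0253,0],0,0],[[-0.0297,0.0253,0],0,0],[[-0.0297,0.0253,0],0,0],[[-0.0297,0.0253,0],0,0],[[-0.0297,0.0253,0],0,0],[[-0.0297,0.0253,0],0,0],[[0,0,0],0.067,0],[[0,0,0],0.067,0],[[0,0,0],0,0],[[0,0,0],0,0]]'
python3 - <<'E'
from h import *
f=grab('wrist','w9.png')
go([.5937,-.1743,.0642],np.arctan2(.999,.046))
E
```

```text
time: 31.92
ee_pos: [0.5935, -0.1742, 0.1559]
tcp_rot: [0.723, 0.691, -0.001, -0.001]
wrist_force: [0.4, 0.6, -2.8]
finger_gap: 0.01
grip_force: 78.7
t 31.975 p [ 0.5937 -0.1742  0.1563] xax [0.045 0.999 0.   ] zax [-0.002  0.001 -1.   ] F [-0.2 -0.2 -1.9] gap 0.0104 grip 78.7
tool shift (no turn) [-0.0001  0.0002  0.0921]
turn 0.001 q6 -0.26 shift after turn [-0.0001  0.0002  0.0921]
```

View pics/w9.png

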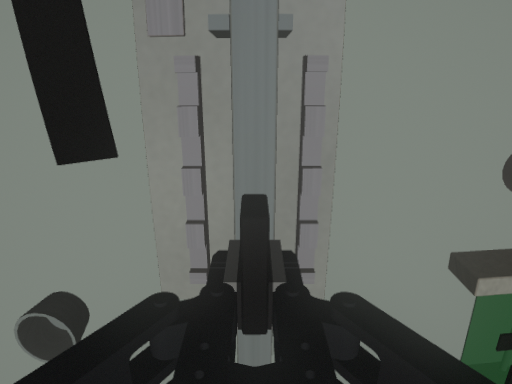

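The bar is held level and lines up with the far bracket (cheeks at 219 and 284, bar 232-277). I'll lower it.

```bash
python3 -m creep '[[[0,0,0.03],0,0],[[0,0,0.03],0,0],[[0,0,0.012],0,0],[[0,0,0.006],0,0],[[0,0,0.005],0,0],[[0,0,0],0,0],[[0,0,0],0,0]]'
python3 -m creep '[[[0,0,0.004],0,0],[[0,0,0.003],0,0],[[0,0,0],0,0],[[0,0,0],0,0]]'
```

```text
time: 32.85
ee_pos: [0.5946, -0.1746, 0.075]
tcp_rot: [0.723, 0.691, 0.0, 0.0]
wrist_force: [-0.7, 0.7, -3.0]
finger_gap: 0.0101
grip_force: 78.7
time: 33.35
ee_pos: [0.5943, -0.1745, 0.0673]
tcp_rot: [0.723, 0.691, 0.0, -0.0]
wrist_force: [-0.1, -1.2, -2.1]
finger_gap: 0.0101
grip_force: 78.8
```

```bash
python3 -m creep '[[[0,0,0.002],0,0],[[0,0,0.001],0,0],[[0,0,0],0,0],[[0,0,0],0,0]]'
```

```text
time: 33.85
ee_pos: [0.5943, -0.1745, 0.0643]
tcp_rot: [0.723, 0.691, 0.0, 0.0]
wrist_force: [-0.1, -0.3, -2.4]
finger_gap: 0.0103
grip_force: 79.0
```

```bash
python3 -m creep '[[[0,0,0.001],0,0],[[0,0,0.001],0,0],[[0,0,0],0,0],[[0,0,0],0,0]]'
```

```text
time: 34.35
ee_pos: [0.5943, -0.1745, 0.0642]
tcp_rot: [0.723, 0.691, 0.0, 0.0]
wrist_force: [-6.2, 1.2, 14.9]
finger_gap: 0.0103
grip_force: 81.4
```

Contact came at the expected seated height. I'll release and go to the latch.

```bash
python3 -m creep '[[[0,0,-0.001],0,0],[[0,0,0],0,0.25],[[0,0,0],0,0.5],[[0,0,0],0,0.5],[[0,0,0],0,0.5],[[0,0,-0.03],0,0.5],[[0,0,-0.04],0,0.5],[[0,0,-0.04],0,0.5],[[0,0,0],0,0.5],[[0,0,0],0,0.5]]'
python3 - <<'E'
from h import *
f=grab('wrist','w10.png')
cv2.imwrite('pics/w10g.png',f['image'][:,:,::-1])
go([.543,-.0150,.13],np.arctan2(.999,.05))
E
```

```text
time: 35.6
ee_pos: [0.5938, -0.1744, 0.1728]
tcp_rot: [0.723, 0.691, -0.0, -0.0]
wrist_force: [0.1, -0.0, -0.4]
finger_gap: 0.0427
grip_force: 0.0
t 35.65 p [ 0.5934 -0.1742  0.1721] xax [0.046 0.999 0.   ] zax [-0.002  0.001 -1.   ] F [ 0.3  0.4 -1. ] gap 0.0427 grip 0.0
tool shift (no turn) [ 0.1567 -0.0576  0.0423]
turn 0.004 q6 -0.26 shift after turn [ 0.1565 -0.0582  0.0423]
```

View pics/w10.png

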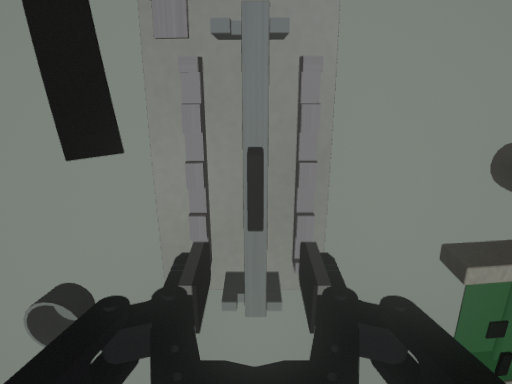

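The bar sits in both brackets, between the cheeks at (221,28)/(280,28) and (230,300)/(272,300). Now I'll close the latch.

```bash
python3 -m creep '[[[0.0392,-0.0144,0],0,0.5],[[0.0392,-0.0144,0],0,0.5],[[0.0392,-0.0144,0],0,0.5],[[0.0392,-0.0144,0],0.004,0.5],[[0,0,0.04],0,0.5],[[0,0,0],0,0.5],[[0,0,0],0,0.5]]' 40
python3 - <<'E'
from h import *
go([.542,-.0150,.075],np.arctan2(.999,.05))
E
```

```text
time: 36.52
ee_pos: [0.5439, -0.0155, 0.1332]
tcp_rot: [0.725, 0.689, -0.0, -0.0]
wrist_force: [0.3, -0.3, 0.2]
finger_gap: 0.0428
grip_force: 0.0
t 36.525 p [ 0.5439 -0.0155  0.1332] xax [ 0.05   0.999 -0.   ] zax [-0.001  0.    -1.   ] F [ 0.3 -0.3  0.2] gap 0.0428 grip 0.0
tool shift (no turn) [ 0.0004 -0.0019  0.0582]
turn -0.0 q6 0.0 shift after turn [ 0.0004 -0.0019  0.0582]
```

```bash
python3 -m creep '[[[0,-0.002,0.03],0,0.5],[[0,0,0.02],0,0.5],[[0,0,0.006],0,0.5],[[0,0,0],0,0.5],[[0,0,0],0,0.1],[[0,0,0],0,0],[[0,0,0],0,0],[[0,0,0],0,0]]' 40
python3 -m creep '[[[0,0.006,0],0,0],[[0,0.006,0],0,0],[[0,0.006,0],0,0],[[0,0.006,0],0,0],[[0,0.006,0],0,0],[[0,0.006,0],0,0],[[0,0.006,0],0,0],[[0,0.005,0],0,0],[[0,0.003,0],0,0],[[0,0.003,0],0,0],[[0,0,0],0,0],[[0,0,0],0,0]]'
```

```text
time: 37.52
ee_pos: [0.5427, -0.0152, 0.0784]
tcp_rot: [0.724, 0.689, 0.001, 0.001]
wrist_force: [-0.9, -1.1, 6.5]
finger_gap: 0.0126
grip_force: 41.6
time: 39.02
ee_pos: [0.5957, -0.0175, 0.0784]
tcp_rot: [0.724, 0.689, 0.001, 0.001]
wrist_force: [-0.4, 2.1, 5.4]
finger_gap: 0.0127
grip_force: 41.5
```

```bash
python3 -m creep '[[[0,0.002,0],0,0],[[0,0.002,0],0,0],[[0,0,0],0,0],[[0,0,0],0,0]]'
```

```text
time: 39.52
ee_pos: [0.5975, -0.0176, 0.0784]
tcp_rot: [0.724, 0.689, -0.001, -0.001]
wrist_force: [-8.1, 2.5, 11.4]
finger_gap: 0.0127
grip_force: 42.3
```

The latch is at its closed stop (travel 0.055 m). I'll release it, rise clear, and check the end state numerically.

```bash
python3 -m creep '[[[0,-0.002,0],0,0],[[0,0,0],0,0.25],[[0,0,0],0,0.5],[[0,0,0],0,0.5],[[0,0,-0.03],0,0.5],[[0,0,-0.05],0,0.5],[[0,-0.06,-0.05],0,0.5],[[0,-0.06,-0.03],0,0.5],[[0,-0.06,0],0,0.5],[[0,-0.06,0],0,0.5],[[0,0,0],0,0.5],[[0,0,0],0,0.5]]'
python3 - <<'E'
from h import *
s=st(); f=grab('top','t7.png')
im=cv2.cvtColor(f['image'],cv2.COLOR_RGB2GRAY)
def dark(box,thr,z,name,inv=False):
    x0,y0,x1,y1=box; m=(im[y0:y1,x0:x1]<thr).astype(np.uint8)
    n,l,stt,c=cv2.connectedComponentsWithStats(m)
    for i in range(1,n):
        if stt[i,4]>25: 
            uv=c[i]+[x0,y0]; w=pix2w(f,[uv],z)[0]
            p=np.argwhere(l==i)[:,::-1]+[x0,y0]; W=pix2w(f,p,z)[:,:2]*1000
            r=cv2.minAreaRect(W.astype(np.float32)); print(name,np.round(uv,1),np.round(w,4),'area',stt[i,4],'size/ang',np.round(r[1]),round(r[2],1))
dark((137,95,236,170),90,.02,'tubes in tray')
dark((325,120,372,150),40,.084,'handle')
dark((262,110,284,172),50,.0875,'latch')
a=cv2.imread('pics/t0.png',0); 
for n,(x0,y0,x1,y1) in dict(wrench=(105,195,140,255),cup=(385,212,428,248),bar=(290,118,410,150),latch=(262,110,300,172),tray=(125,82,245,180)).items():
    d=np.abs(a[y0:y1,x0:x1].astype(int)-im[y0:y1,x0:x1]); print(n,round(d.mean(),1),(d>40).sum())
E
```

```text
time: 41.02
ee_pos: [0.3743, -0.0067, 0.2259]
tcp_rot: [0.725, 0.689, 0.001, 0.001]
wrist_force: [-0.3, -0.0, 0.0]
finger_gap: 0.0426
grip_force: 0.0
t 41.025 p [ 0.3743 -0.0067  0.2259] xax [ 0.05   0.999 -0.   ] zax [ 0.002 -0.    -1.   ] F [-0.3 -0.   0. ] gap 0.0426 grip 0.0
tubes in tray [168.8 130.5] [0.5987 0.223  0.02  ] area 511 size/ang [ 19. 150.] 88.3
tubes in tray [207.1 132.1] [0.5969 0.1337 0.02  ] area 469 size/ang [ 18. 150.] 88.6
handle [343.5 131.4] [ 0.5917 -0.1724  0.084 ] area 190 size/ang [60. 15.] 87.4
latch [273.1 124.5] [ 0.6028 -0.0172  0.0875] area 141 size/ang [31. 22.] 1.0
latch [271.2 151.7] [ 0.5424 -0.014   0.0875] area 328 size/ang [21. 75.] 87.4
wrench 2.1 0
cup 2.2 0
bar 14.4 498
latch 6.1 76
tray 8.5 931
```

```bash
python3 -c "
from cell import arm
print(arm.hand_in())"
```

```text
the job is handed in; nothing more can be done
None
```

I handed the job in at about 41 s; the verdict wasn't reported, but my checks show both tubes flat in the tray, the bar seated in both brackets handle up, the latch at its closed stop, and the wrench and cup unmoved.

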